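Push the soap bar through the keeper's spring flap

ROBOT

A 6-joint arm with a two-finger parallel gripper is mounted at the origin on the work surface. World frame = base frame: x ahead of the robot, y to its left, z up, the work surface at z = 0. Lengths are in m, angles in rad, forces in N, time in s.
With the tool pointing down it reaches from about 0.225 to 0.875 m from the base axis. Payload 3.4 kg.
Tool frame: the origin (TCP) lies midway between the tips of the shut fingers; the grasp point (between the pads) lies 19 mm behind it; z points along the fingers, y is the line along which they close (so a half turn about z gives the same grasp; the last joint's range is limited). The gripper opens to 85 mm and grips with 20 to 120 N. Pads are 22 mm wide; open, the fingers measure 114 mm over their backs; the gripper's body (76 mm by 85 mm) begins 54 mm behind the grasp point. The pads swing forward as they close: fully open they stand 13 mm farther back than shut.
Start: joints at [-1.415, 0.276, 1.505, -0, 1.361, -0.121], TCP at [0.157, -0.553, 0.231] pointing down, gripper open.
Joint ranges: [-2.89, 2.89], [-0.75, 2.08], [0.22, 2.7], [-1.18, 4.32], [0.11, 2.71], [-2.7, 2.7]. Speed limits (rad/s): [2.57, 2.57, 3.14, 3.14, 3.14, 3.14].

INTERFACE

Orientations are given as [roll, pitch, yaw] about the fixed x, y, z axes, in that order (R = Rz(yaw) Ry(pitch) Rx(roll)).
In Python, from station import r gives the robot as it stands.
- The arm moves only by the tool apply_moves, never from a script. Its argument "targets" is text: rows parted by semicolons, each of 7 numbers parted by spaces: the shift along the tool's x, y, z in cm, then the turn, a rotation vector about the tool's x, y, z in degrees, then the finger opening in cm, from 0 to 8.54. A call has 1 to 20 rows; each row is the pose to reach, as a shift and turn from the pose commanded when the call began, along the tool's axes at that moment; what a row does not reach only later rows make up. A row lasts 1/10 s, in which the tool goes at most 50 mm and 8.59 degrees, less where a joint would pass 70% of its speed; a pose out of reach is approached as far as the arm can. A call with a gripper value outside its range is refused whole. The fingers move at their own pace and stop on an object; "newtons" is the grip in N (left out, the last holds). Time passes only in rows, so rows that repeat a pose let the fingers close. It gives the time, the measured TCP pose, the force, the opening and the grip force at its end, in the units of the state.
- r.state(): the state, without advancing time (a new reading comes with each control period).
- r.get_image(name): name is "scene" or "top"; returns a dict with "image" (480x640x3 uint8, red, green, blue), "fx", "fy", "cx", "cy" (pixels), "position" and "attitude" of the camera in the world. Camera axes: x right, y down, z forward; pixel columns grow to the right and rows downward; lengths in m; the calibration is good to about 2 mm. A picture is of the moment at which its call begins. There is no depth.
- r.finish_job(): hands the job in; it is judged then, once.
The state is a dict: "clock": time; "q": joint angles; "qvel": joint speeds; "tau": joint torques, N m; "position": TCP position; "tool_rot": TCP orientation; "contact_force": force on the tool from outside, world axes, zero at the start; "torque": the same for the moment, N m; "gripper_width": finger opening in m; "gripper_force": force on a finger pad.
Only numpy, scipy, OpenCV 4.12 (cv2) and the standard library are available. Lean on these libraries where they do the work, as an engineer would, in place of code of your own. Each camera call takes 0.05 s, during which the arm holds its last target. There are 200 camera calls.

TASK

Put the little soap bar that lies on the front shelf of the soap keeper away inside it: push the keeper's self-closing flap open with one finger and, while that finger holds it open, push the bar over the edge with the other finger so that it drops in. Only push: do not pick the bar up, do not use the bar to force the flap open (soft soap dents), and leave everything else on the counter where it is. Keep the flap held open until the bar has dropped, then let it swing fully shut.

Things in the scene. Friction and masses are not known exactly. Their poses are not given: they have to be found in the camera images.
- keeper: Soap keeper, a fixed white plastic box 216 mm deep, 196 mm wide. Origin on the counter under the middle of the sill edge; x leads into the keeper (away from the robot), y to the left, z up. From x = -110 to 0 mm it is a flat open shelf, 95 mm above the counter, without side walls. Behind the flap, x = 65 to 106 mm, its flat top is its highest part, 130 mm above the counter.
- sill (a point): Middle of the sill edge, where the shelf ends and the hollow begins: keeper x = 0, y = 0, 95 mm above the counter.
- hollow (a point): Middle of the hollow's floor (keeper x = 50 mm, 5 mm above the counter). The hollow runs from x = 0 to 100 mm and is 186 mm wide; the flap covers its mouth. Side cheeks 5 mm thick, outer faces at keeper y = -98 and 98 mm, flank the flap and stand no more than a few mm above it when it is shut.
- hinge (a point): Middle of the flap's hinge line (along keeper y) at keeper x = 65 mm, 130 mm above the counter. The grey flap is a plate 180 mm wide, 72 mm long, 4 mm thick; shut, it slopes 28 degrees from the hinge down towards the robot to its free lower edge at the sill.
- flap (a joint): Flap angle, rad: 0 shut, growing as it swings down and away (+x) into the hollow, stop at 0.95. A finger with its tip just over shelf height that moves forward from the sill opens it, the more the nearer it comes to the hinge. A spring shuts it (0.14 N m shut, 0.20 N m fully open: about 4 to 8 N at such a fingertip).
- flap_edge (a point): Middle of the flap's free lower edge; shut it lies at keeper x = 2 mm, about 1 mm above shelf height.
- soap: The little soap bar to be put away, cream, a block with rounded edges, 38 mm (its x) by 46 mm (its y) by 20 mm high, about 50 g, lying flat on the keeper's shelf with its x roughly along the keeper's x, left or right of the middle. Origin: centre of its underside.
- soap_center (a point): Centre of the little soap bar, 10 mm above its underside.
- scoop: Bystander: purple plastic scoop, 150 mm long, 36 mm high, to the right of the keeper. Origin under its middle.
- brush: Bystander: nail brush, 90 by 36 by 28 mm, to the right of the scoop. Origin under its centre.
- dish: Bystander: white ceramic soap dish, 105 by 80 by 22 mm, on a rubber mat to the left of the keeper. Origin under its centre.
- used_bar: Bystander: large used soap bar, 75 by 48 by 22 mm, in the dish; not the one to put away. Origin under its centre.
Mind the look-alikes: they are no part of the job. Leave any orange or pink look-alike of the soap alone.

How it is judged:
On the way, in this order (a step that is already met when the one before it is completed fails the run):
1. a finger has pushed the flap open (past 0.12 rad) while the bar still lies on the shelf (value of joint flap above 0.12 rad and contact force between the fingers and flap above 0.3 N and x of soap_center in the frame of keeper below 0 m and z of soap_center in the frame of keeper above 0.095 m), for 0.05 s.
2. the bar has dropped into the hollow while a finger still holds the flap open (x of soap_center in the frame of keeper above 0 m and z of soap_center in the frame of keeper below 0.06 m and value of joint flap above 0.12 rad and contact force between the fingers and flap above 0.3 N), for 0.1 s.
At the end, for the whole second after the job is handed in: The little bar lies at rest inside the keeper's hollow (its centre below 60 mm over the counter), the flap is shut (under 0.05 rad) and no bystander has moved 15 mm or more (x of soap_center in the frame of keeper between 0 and 0.1 m and y of soap_center in the frame of keeper between -0.093 and 0.093 m and z of soap_center in the frame of keeper between 0 and 0.06 m and linear speed of soap below 0.02 m/s and value of joint flap below 0.05 rad and distance of each of scoop, brush, dish, used_bar from where it was at the start of the episode below 0.015 m); the robot touches nothing.
It fails at once if the bar is lifted (its centre 12 mm or more above where it lies on the shelf) (z of soap_center in the frame of keeper above 0.117 m).
It fails at once if the bar, still on the shelf, is rammed against the flap (over 2 N) (contact force between soap and flap above 2 N and z of soap_center in the frame of keeper above 0.099 m).
It fails at once if a bystander is moved 15 mm or more (distance of any of scoop, brush, dish, used_bar from where it was at the start of the episode above 0.015 m).
It also fails if it takes over 35 s, if anything falls off the work surface, if the arm or the gripper's body presses on something with over 40 N, if the wrist force passes 120 N, or if a joint passes its speed limit or range.

## Working session

There is one attempt and no reset: what is moved stays moved. The work goes in short steps, Python scripts to look and compute and a tool call to move; the robot and the scene stay as the last step left them, time stands still between calls to the robot, and variables do not carry over. Pictures are saved under pics/ and viewed, at most 10 in all, crops included, and the job is handed in when it is done.

Besides the shell and the picture viewer there is one more tool, called after ">>>" as name(argument=value, ...) on one line, values as JSON. apply_moves: Moves the arm, as the interface text tells. Its arguments: {"type":"object","properties":{"targets":{"type":"string"},"newtons":{"type":"number"}},"required":["targets"]}

```bash
ls; mkdir -p pics; python3 - <<'E'
from station import r
import cv2
for n in("scene","top"):
    d=r.get_image(n); cv2.imwrite(f"pics/{n}0.png",d["image"][:,:,::-1])
    print({k:v for k,v in d.items() if k!="image"})
print(r.state())
E
```

```text
pics
{'fx': 454.8496013057262, 'fy': 454.8496013057262, 'cx': 322.1911950041964, 'cy': 234.3656707079653, 'position': array([ 0.87226898, -0.23686317,  0.77087461]), 'attitude': array([-2.60064834, -0.0030826 ,  0.91085276])}
{'fx': 460.5071583619123, 'fy': 460.5071583619123, 'cx': 321.5881762006561, 'cy': 244.4086028006917, 'position': array([0.43808386, 0.02167762, 0.82922514]), 'attitude': array([-2.98038102, -0.00671126, -1.54243321])}
{'clock': 0.1, 'q': array([-1.41499491e+00,  2.76543244e-01,  1.50604418e+00, -1.88164336e-05,
        1.36069248e+00, -1.20999453e-01]), 'qvel': array([ 8.72877391e-04, -2.19962308e-04, -3.92578947e-03,  8.54100083e-05,
        1.51790555e-03, -1.27520425e-03]), 'tau': array([ 1.15708594e-03, -4.17699373e+01, -2.46405691e+01, -2.12042655e-04,
        5.83209810e-03,  1.71048605e-06]), 'position': array([ 0.15704841, -0.55263159,  0.23050465]), 'tool_rot': array([-3.13991551e+00, -1.85397929e-04,  2.76804654e-01]), 'contact_force': array([0.26372141, 0.18756628, 0.70653302]), 'torque': array([-0.01144737,  0.00856127, -0.02871333]), 'gripper_force': 0.0, 'gripper_width': 0.08574052021753704}
```

View pics/scene0.png

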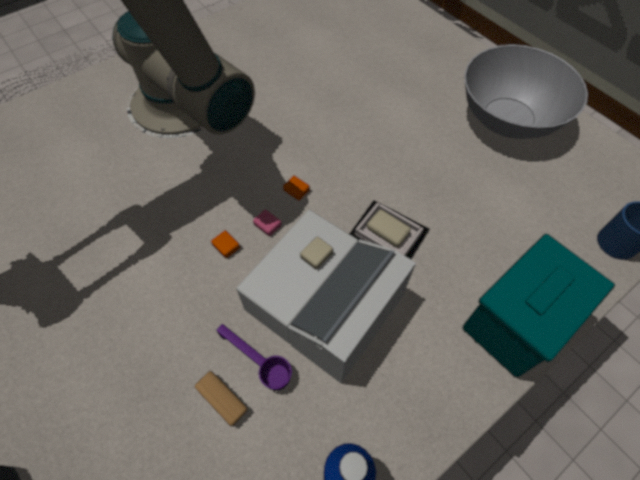

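View pics/top0.png

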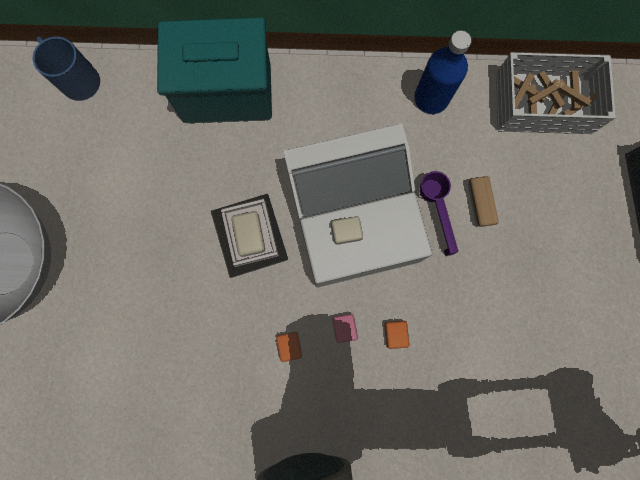

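The top view shows the keeper with front shelf corners near (317,282) and (430,255), rear top corners near (285,150) and (403,125), and the cream bar at (347,230). I'll zoom in on both views to get exact corners.

```bash
python3 - <<'E'
import cv2
a=cv2.imread("pics/top0.png")[115:290,270:440]
b=cv2.imread("pics/scene0.png")[200:380,230:420]
a=cv2.resize(a,None,fx=3.4,fy=3.4,interpolation=cv2.INTER_CUBIC)
cv2.imwrite("pics/topc.png",a)
E
```

```text
(no output)
```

View pics/topc.png

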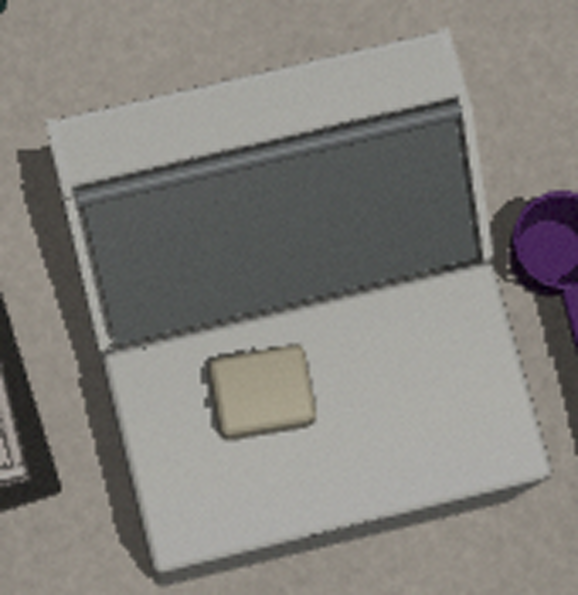

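```bash
cat > h.py <<'E'
import numpy as np
from scipy.spatial.transform import Rotation as R
from scipy.optimize import least_squares
TOP=dict(f=460.5071583619123,c=(321.5881762006561,244.4086028006917),p=np.array([0.43808386,0.02167762,0.82922514]),R=R.from_euler('xyz',[-2.98038102,-0.00671126,-1.54243321]))
def proj(P,C=TOP):
    v=C['R'].inv().apply(np.atleast_2d(P)-C['p']); return v[:,:2]/v[:,2:]*C['f']+C['c']
def back(uv,z,C=TOP):
    d=C['R'].apply([*((np.array(uv)-C['c'])/C['f']),1]); return C['p']+d*(z-C['p'][2])/d[2]
def k2w(K,P):
    P=np.atleast_2d(P); return R.from_euler('z',K[2]).apply(P)+[K[0],K[1],0]
E
python3 - <<'E'
from h import *
m=np.array([[-110,98,95],[-110,-98,95],[106,98,130],[106,-98,130],[0,98,95],[0,-98,95]])/1e3
c=np.array([[160,571],[549,474],[48,121],[449,30],[108,351],[491,264]])/3.4+[270,115]
f=lambda K:(proj(k2w(K,m))-c).ravel()
s=least_squares(f,[.5,0,.2]);print(s.x,np.rad2deg(s.x[2]),f(s.x).round(1))
K=s.x
inv=lambda P:R.from_euler('z',-K[2]).apply(np.array(P)-[K[0],K[1],0])
for uv in [(215,360),(302,346),(315,420),(227,438),(265,391)]:
    print((inv(back(np.array(uv)/3.4+[270,115],.115))*1e3).round(1))
for n,uv,z in [('scooptop',(435,186),.036),('handle',(452,250),.02),('dishedge',(285,258),.022),('brush',(484,201),.028)]:
    print(n,(inv(back(uv,z))*1e3).round(0))
E
```

```text
[ 0.62528767 -0.03767743  0.26620308] 15.252313236201852 [-1.5  1.1  2.3  1.  -0.4 -0.3  0.4 -0.7 -2.   0.1  1.2 -1.5]
[-20.9  47.6 115. ]
[-23.9   6.5 115. ]
[-59.3   9.4 115. ]
[-57.9  51.1 115. ]
[-40.6  28.6 115. ]
scooptop [  14. -151.   36.]
handle [-103. -153.   20.]
dishedge [-47. 139.  22.]
brush [ -31. -231.   28.]
```

Keeper pose: sill at (0.625, -0.038), yaw 15.3°. The bar is at keeper (-41, +29) mm.

Plan: turn the tool so the fingers line up along keeper x and straddle the bar. The front finger comes down onto the flap and opens it, and the rear finger pushes the bar.

>>> apply_moves(targets="56 -39.6 0 0 0 -89.4 7.2;56 -39.6 0 0 0 -89.4 7.2;56 -39.6 0 0 0 -89.4 7.2;56 -39.6 0 0 0 -89.4 7.2;56 -39.6 0 0 0 -89.4 7.2;56 -39.6 0 0 0 -89.4 7.2;56 -39.6 0 0 0 -89.4 7.2;56 -39.6 0 0 0 -89.4 7.2;56 -39.6 0 0 0 -89.4 7.2;56 -39.6 0 0 0 -89.4 7.2;56 -39.6 0 0 0 -89.4 7.2;56 -39.6 0 0 0 -89.4 7.2;56 -39.6 0 0 0 -89.4 7.2;56 -39.6 0 0 0 -89.4 7.2;56 -39.6 0 0 0 -89.4 7.2;56 -39.6 0 0 0 -89.4 7.2;56 -39.6 0 0 0 -89.4 7.2;56 -39.6 0 0 0 -89.4 7.2", newtons=20)

```text
clock: 1.9
position: [0.5868, -0.0203, 0.2313]
tool_rot: [-3.141, 0.0, 1.836]
contact_force: [-0.0, 0.4, 0.6]
gripper_width: 0.0721
gripper_force: 0.0
```

>>> apply_moves(targets="0.2 0 3 0 0 0 7.2;0.2 0 6 0 0 0 7.2;0.2 0 9 0 0 0 7.2;0.2 0 9.8 0 0 0 7.2;0.2 0 9.8 0 0 0 7.2")

```text
clock: 2.4
position: [0.5859, -0.018, 0.1325]
tool_rot: [-3.139, -0.001, 1.836]
contact_force: [0.2, 0.4, 0.3]
gripper_width: 0.0722
gripper_force: 0.0
```

```bash
python3 - <<'E'
from station import r
import cv2,numpy as np
d=r.get_image("scene")["image"][180:370,230:430,::-1]; e=r.get_image("top")["image"][115:305,250:450,::-1]
z=lambda i:cv2.resize(i,None,fx=2,fy=3,interpolation=cv2.INTER_CUBIC)
d,e=[cv2.resize(i,(400,380),interpolation=cv2.INTER_CUBIC) for i in(d,e)]
cv2.imwrite("pics/a.png",np.hstack([d,e])); print(r.state()["position"])
E
```

```text
[ 0.58795141 -0.01792845  0.13469864]
```

View pics/a.png

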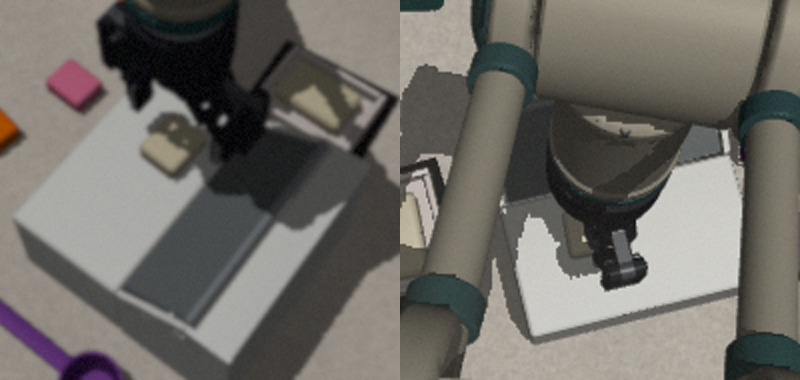

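Left panel: the rear fingertip is near scene pixel (300,232) and the front one near (342,257), either side of the bar at (317,252). I'll check these against the predicted positions.

```bash
python3 - <<'E'
from h import *
S=dict(f=454.8496,c=(322.1912,234.3657),p=np.array([0.87226898,-0.23686317,0.77087461]),R=R.from_euler('xyz',[-2.60064834,-0.0030826,0.91085276]))
K=[.6253,-.0377,.2662]
t=np.array([.588,-.018,.1345+.0083]); kx=np.array([np.cos(K[2]),np.sin(K[2]),0]);ky=np.array([-kx[1],kx[0],0])
for n,o in(('rear in',-.036),('rear out',-.0505),('front in',.036),('front out',.0505)):
    for s in(-.011,.011): print(n,s,proj(t+o*kx+s*ky,S).round(0))
m=np.array([[-110,98,95],[-110,-98,95],[106,98,130],[106,-98,130],[0,-98,95]])/1e3
print(proj(k2w(K,m),S).round(0))
print(proj(k2w(K,[[-.0406+a,.0286+b,.115] for a in(-.019,.019) for b in(-.023,.023)]),S).round(0))
print("tcp in keeper",R.from_euler('z',-K[2]).apply(t-[K[0],K[1],0]))
import cv2
i=cv2.imread("pics/scene0.png")[225:285,280:360]
a=cv2.imread("pics/a.png")[60:220,80:300]
cv2.imwrite("pics/b.png",np.hstack([cv2.resize(i,(400,300),interpolation=2),cv2.resize(a,(400,300),interpolation=2)]))
E
```

```text
rear in -0.011 [[298. 237.]]
rear in 0.011 [[307. 228.]]
rear out -0.011 [[291. 233.]]
rear out 0.011 [[300. 224.]]
front in -0.011 [[334. 261.]]
front in 0.011 [[343. 251.]]
front out -0.011 [[342. 266.]]
front out 0.011 [[350. 256.]]
[[308. 208.]
 [234. 288.]
 [415. 263.]
 [343. 362.]
 [287. 327.]]
[[298. 253.]
 [315. 234.]
 [316. 266.]
 [333. 246.]]
tcp in keeper [-0.03080378  0.02881852  0.1428    ]
```

View pics/b.png

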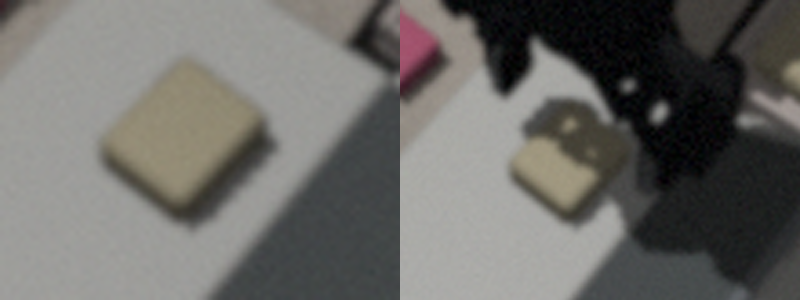

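Predictions match the picture to about 2 px, so I'll descend, with the front finger pressing the flap.

>>> apply_moves(targets="0 0 1 0 0 0 7.2;0 0 2 0 0 0 7.2;0 0 2.6 0 0 0 7.2;0 0 3.2 0 0 0 7.2;0 0 3.7 0 0 0 7.2;0 0 4.1 0 0 0 7.2;0 0 4.1 0 0 0 7.2;0 0 4.1 0 0 0 7.2")

```text
clock: 3.3
position: [0.587, -0.0173, 0.0925]
tool_rot: [-3.141, 0.0, 1.837]
contact_force: [-0.7, -0.2, 2.6]
gripper_width: 0.072
gripper_force: 1.0
```

>>> apply_moves(targets="0 0.4 0 0 0 0 7.2;0 0.8 0 0 0 0 7.2;0 1.2 0 0 0 0 7.2;0 1.6 0 0 0 0 7.2;0 2.0 0 0 0 0 7.2;0 2.4 0 0 0 0 7.2;0 2.8 0 0 0 0 7.2;0 3.1 0 0 0 0 7.2;0 3.3 0 0 0 0 7.2;0 3.3 0 0 0 0 7.2")

```text
clock: 4.3
position: [0.6164, -0.0088, 0.091]
tool_rot: [-3.135, -0.001, 1.838]
contact_force: [-8.2, -3.0, -0.7]
gripper_width: 0.0722
gripper_force: 3.0
```

```bash
python3 - <<'E'
from station import r
import cv2,numpy as np
d=r.get_image("scene")["image"][190:370,230:420,::-1]
cv2.imwrite("pics/c.png",cv2.resize(d,(633,600),interpolation=2)); 
for i in range(4):
  s=r.state();print(s["position"],s["contact_force"],s["gripper_width"],s["gripper_force"])
E
```

```text
[ 0.61636189 -0.00876104  0.09097881] [-5.93979472 -2.22369482 -1.39330067] 0.07198846220421734 2.923421304440126
[ 0.61636189 -0.00876104  0.09097881] [-5.93979472 -2.22369482 -1.39330067] 0.07198846220421734 2.923421304440126
[ 0.61636189 -0.00876104  0.09097881] [-5.93979472 -2.22369482 -1.39330067] 0.07198846220421734 2.923421304440126
[ 0.61636189 -0.00876104  0.09097881] [-5.93979472 -2.22369482 -1.39330067] 0.07198846220421734 2.923421304440126
```

View pics/c.png

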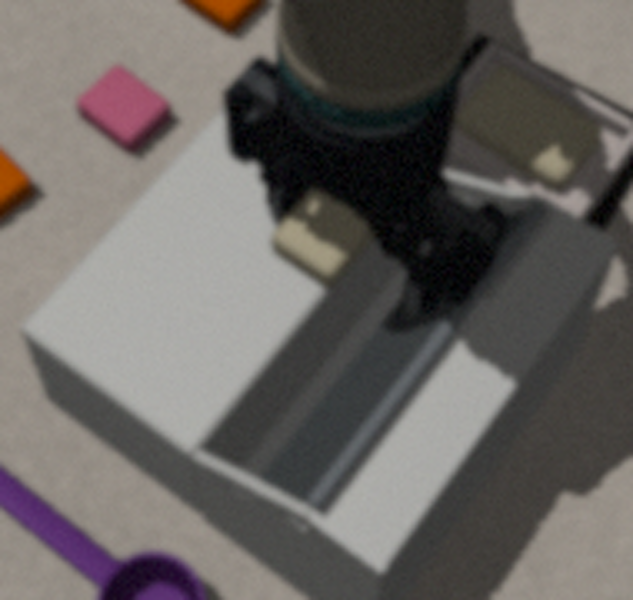

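The picture shows the flap well open, with the hollow visible, and the bar on the shelf with its leading edge at the sill. Next I'll narrow the fingers while advancing, so the front finger stays put and the rear one pushes.

>>> apply_moves(targets="0 0.4 0 0 0 0 7.2;0 0.6 -0.1 0 0 0 6.9;0 0.75 -0.15 0 0 0 6.6;0 0.9 -0.25 0 0 0 6.3;0 1.05 -0.3 0 0 0 6.0;0 1.2 -0.4 0 0 0 5.7;0 1.35 -0.45 0 0 0 5.4;0 1.5 -0.5 0 0 0 5.1;0 1.65 -0.55 0 0 0 4.8;0 1.75 -0.6 0 0 0 4.6;0 1.75 -0.6 0 0 0 4.6;0 1.75 -0.6 0 0 0 4.6;0 1.75 -0.6 0 0 0 4.6")

```text
clock: 5.65
position: [0.6332, -0.0041, 0.0971]
tool_rot: [-3.135, -0.001, 1.837]
contact_force: [-7.1, -2.3, -0.2]
gripper_width: 0.0461
gripper_force: 3.4
```

```bash
python3 - <<'E'
from station import r
import cv2,numpy as np
d=r.get_image("scene")["image"][190:370,230:420,::-1]
cv2.imwrite("pics/d.png",cv2.resize(d,(633,600),interpolation=2)); 
E
```

```text
(no output)
```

View pics/d.png

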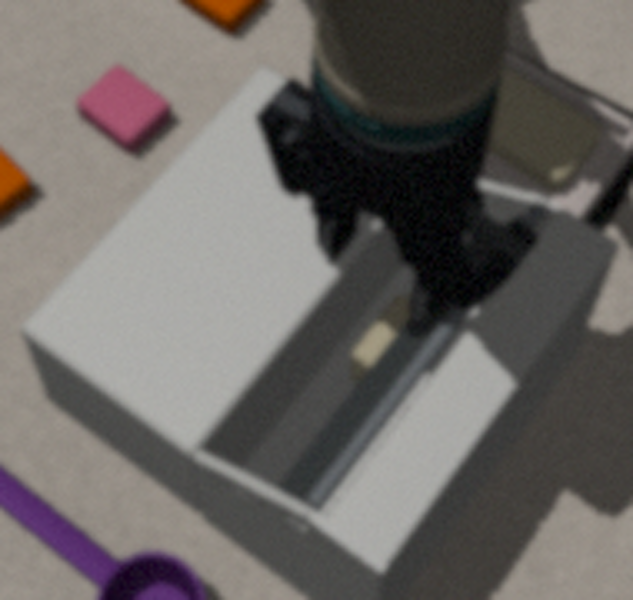

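The bar is visible down inside the hollow, near scene pixel (342,294). I'll check its depth from the known keeper y.

```bash
python3 - <<'E'
from h import *
S=dict(f=454.8496,c=(322.1912,234.3657),p=np.array([0.87226898,-0.23686317,0.77087461]),R=R.from_euler('xyz',[-2.60064834,-0.0030826,0.91085276]))
for z in(.015,.025,.045,.065,.085,.1):
    print(z,(R.from_euler('z',-.2662).apply(back((342.5,294),z,S)-[.6253,-.0377,0])*1e3).round(0))
E
```

```text
0.015 [19. 29. 15.]
0.025 [21. 25. 25.]
0.045 [26. 18. 45.]
0.065 [30. 10. 65.]
0.085 [35.  3. 85.]
0.1 [ 38.  -3. 100.]
```

The bar's depth fits it resting on the floor. I'll ease back so the flap closes gently, then rise clear.

>>> apply_moves(targets="0 -0.6 -0.1 0 0 0 4.6;0 -1.2 -0.1 0 0 0 4.6;0 -1.8 -0.1 0 0 0 4.6;0 -2.4 -0.1 0 0 0 4.6;0 -3 -0.1 0 0 0 4.6;0 -3.6 -0.1 0 0 0 4.6;0 -4.2 -0.1 0 0 0 4.6;0 -4.8 -0.1 0 0 0 4.6;0 -5.4 -0.1 0 0 0 4.6;0 -6.2 -0.1 0 0 0 4.6;0 -7 -0.5 0 0 0 4.6;0 -8 -2 0 0 0 4.6;0 -10 -5 0 0 0 4.6;0 -14 -9 0 0 0 4.6;0 -18 -12 0 0 0 4.6;0 -18 -12 0 0 0 4.6;0 -18 -12 0 0 0 4.6")

```text
clock: 7.4
position: [0.4619, -0.0517, 0.2206]
tool_rot: [3.137, 0.002, 1.836]
contact_force: [0.4, 0.3, -0.1]
gripper_width: 0.0459
gripper_force: 0.0
```

```bash
python3 - <<'E'
from station import r
import cv2
d=r.get_image("scene")["image"]
cv2.imwrite("pics/e.png",d[:,:,::-1]); print(r.state()["contact_force"])
E
```

```text
[-0.4808863   0.66827208  0.00349194]
```

View pics/e.png

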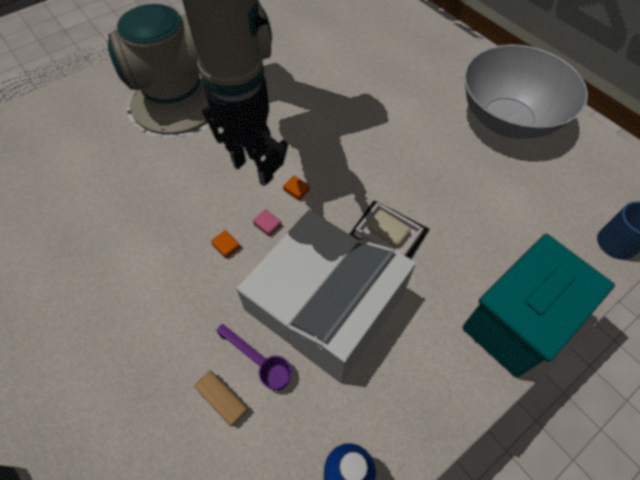

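The shelf is empty, the flap at (345,292) is shut, and the bystanders haven't moved. I'll hand the job in.

```bash
python3 -c "
from station import r
print(r.finish_job())"
```

```text
the job is handed in; nothing more can be done
None
```

The soap bar is inside the keeper with the flap swung shut; the last picture shows the shelf empty and the bystanders unmoved. I handed the job in at about 7.5 s, and no verdict came back.

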